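Stoke the brazier under the tagine through its fuel slot

TASK

The charcoal brazier under the tagine needs stoking: take the loaded fuel scoop by its wooden handle, slide its pan level and all the way in through the slot in the brazier's front plate, and tip it sideways inside so that both charcoal logs roll out onto the grate; the scoop must not touch the plate or the slot's edges on the way in, while tipping or on the way out. Then set the empty scoop upright with its pan in the middle of the white trivet, let go of it, and slide the shutter fully shut over the slot. Leave the tagine and the other things where they stand.

Things in the scene. Friction and masses are not known exactly. Their poses are not given: they have to be found in the camera images.
- scoop_handle (a point): centre of the wooden handle (90 mm long, 20 wide, 20 high) of the loose fuel scoop (about 150 g, 255 mm long). x runs along the scoop from handle to nose, y to its left, z up. 28 mm above what the scoop stands on; the handle is clear of the ground, grip it anywhere. Ahead of this point: neck (round, 10 mm thick) from 45 to 90 mm, at handle height, then the pan from 90 to 210 mm
- scoop_pan (a point): middle of the scoop's steel pan, 150 mm ahead of the handle's centre and 20 mm above the underside; axes as scoop_handle. Pan 120 mm long, 66 wide, 41 high with the logs in. Shallow V floor, sides at 25 degrees up to 20 mm high rims, low walls at both ends, two flat skids below. Rolled sideways about its long axis past 30 degrees (45 is ample, either way) it lets the logs roll out
- log1_center (a point): centre of the first charcoal log, a black cylinder 34 mm thick, 50 mm long, about 42 g, lying lengthwise in the front half of the pan; its x axis is the cylinder's axis
- log2_center (a point): centre of the second log, the same, in the rear half of the pan
- brazier: fixed sheet-steel charcoal brazier, a box 270 mm wide (its y), 210 deep (its x), 190 high; origin at the centre of its underside on the ledge, x from its front plate to its back, z up. Inside is one empty firebox 202 mm deep and 262 wide; its grate of bars lies 51 mm above the ledge. A terracotta tagine base (200 mm across, 56 high) stands on its top
- port: the brazier's steel front cover plate, 4 mm thick, with the fuel slot cut through it and two shutter rails standing 10 mm out of its front, above and below the slot; same origin and axes as the brazier
- port_slot (a point): centre of the fuel slot on the outer face of the front plate, 125 mm above the ledge. x points straight through the slot into the brazier, y sideways along the plate, z up. Slot 86 mm wide (y), 62 high (z), plate 4 mm thick. The pan is wholly inside when its middle is 65 mm or more beyond this point in x (the back wall is at 206 mm)
- shutter (a joint): slide of the shutter on the front plate, in m: 0 is shut (slot covered, against its stop), 0.112 fully open; it starts open, clear of the slot. It opens towards -y of port_slot, so it is shut by moving it towards +y. It stays where it is left; about 2 N moves it
- shutter_knob (a point): middle of the shutter's round wooden knob: a cylinder 26 mm thick and 40 mm long with its axis along x of port_slot, reaching from 25 to 65 mm in front of the plate; this point is 45 mm in front of the plate's outer face and 135 mm above the ledge. It can be pinched from above or pushed from the side
- trivet_top (a point): centre of the top of the loose white ceramic trivet (blue edge line and dots), a disc 170 mm across, its top 12 mm above the ledge (700 g)
- tagine: bystander: terracotta tagine base on top of the brazier; origin at the centre of its underside
- bowl: bystander: blue ceramic bowl 124 mm across, 55 mm high; origin at the centre of its underside
- jar: bystander: closed amber glass spice jar 62 mm across, 105 mm high; origin at the centre of its underside
- oil: bystander: green glass oil bottle 68 mm across, 215 mm high; origin at the centre of its underside
- spoon: bystander: wooden spoon 240 mm long lying on the ledge; origin at its middle, x along it
- mortar: bystander: brass pot 100 mm across, 85 mm high; origin at the centre of its underside
Mind the look-alikes: they are no part of the job. Of the things like the part that bears trivet_top, leave any that is red or turquoise; of the rest the larger one is meant.

How it is judged:
By the outcome, as a careful person would: the job done as asked, in the order asked, and still so for the second after the job is handed in, with the robot touching nothing.
It also fails if it takes over 72 s, if anything falls off the work surface, if the arm or the gripper's body presses on something with over 40 N, if the wrist force passes 120 N, or if a joint passes its speed limit or range.

ROBOT

A 7-joint arm with a two-finger parallel gripper is mounted at the origin on the work surface. World frame = base frame: x ahead of the robot, y to its left, z up, the work surface at z = 0. Lengths are in m, angles in rad, forces in N, time in s.
With the tool pointing down it reaches from about 0.375 to 0.925 m from the base axis. Payload 3.1 kg.
Tool frame: the origin (TCP) lies midway between the tips of the shut fingers; the grasp point (between the pads) lies 19 mm behind it (robot.tcp_to_grasp is the distance from the TCP to the grasp point, in m); z points along the fingers, y is the direction in which the jaws open and shut (so a half turn about z gives the same grasp; the last joint's range is limited). The gripper opens to 85 mm and grips with 20 to 120 N. Pads are 22 mm wide; open, the fingers measure 114 mm over their backs; the gripper's body (76 mm by 85 mm) begins 54 mm behind the grasp point. The pads swing forward as they close: fully open they stand 13 mm farther back than shut.
Start: joints at [1.131, 0.383, 0.044, 1.598, -0.018, 1.161, -0.05], TCP at [0.218, -0.612, 0.231] pointing down, gripper open.
Joint ranges: [-2.61, 2.61], [-0.41, 2.15], [-1.48, 1.57], [0, 2.5], [-1.57, 4.71], [0.05, 1.97], [-2.85, 2.85]. Speed limits (rad/s): [2.79, 2.79, 3.14, 3.14, 3.14, 3.14, 3.14].

INTERFACE

Orientations are given as a unit quaternion [w, x, y, z].
In Python, from cell import robot, camera, camera_params, sign_off gives the robot as it stands. Calls block until the motion is done:
- robot.move_to(position, orientation): joint-space move of the TCP to a pose.
- robot.move_linear(position, v=0.15, rot=None): straight line of the TCP; rot=None keeps the orientation; v is the mean speed in m/s.
- robot.goto_joints(angles): joint-space move.
- robot.command_gripper(opening, squeeze=None): finger opening in m; squeeze is the grip in N (None keeps the last); returns when the fingers have stopped.
- robot.sleep(seconds).
- robot.solve_ik(position, orientation): joint angles nearest the present ones, or None.
- robot.sense(): the state.
- camera(name): name is "scene" or "side" or "wrist"; returns the picture (420x560x3 uint8, red, green, blue); there is no depth.
- camera_params(name): a dict with "mtx" (3x3 intrinsics, pixels), "extrinsics" (4x4, takes a point from camera to world coordinates); the wrist camera has in their place "T_tool_cam" (4x4, takes a point from camera to tool coordinates, whose origin is the TCP and whose axes are the flange's). Camera axes: x right, y down, z forward; pixel columns grow to the right and rows downward; lengths in m; the calibration is good to about 2 mm. A picture is of the moment at which its call begins: read the wrist's pose just before it. camera_params takes no time and is no camera call.
A pose or a line that the arm cannot do raises robot.MotionError and nothing moves.
- sign_off(): hands the job in, once; it reports no verdict.
The state is a dict: "t": time; "q": joint angles; "joint_vel": joint speeds; "joint_efforts": joint torques, N m; "ee_pos": TCP position; "tcp_rot": TCP orientation; "wrist_force": force on the tool from outside, world axes, zero at the start; "ft_torque": the same for the moment, N m; "width": finger opening in m.
Only numpy, scipy, OpenCV 4.12 (cv2) and the standard library are available. Lean on these libraries where they do the work, as an engineer would, in place of code of your own. Each camera call takes 0.05 s, during which the arm holds its last target.

## Working session

There is one attempt and no reset: what is moved stays moved. The work goes in short steps, each a Python script; the robot and the scene stay as the last script left them, time stands still between calls to the robot, and variables do not carry over. Pictures are saved under pics/ and viewed, and the job is handed in when it is done.

```bash
ls; mkdir -p pics
python3 - <<'E'
from cell import *
import cv2
s=robot.sense(); print(s['t'],s['ee_pos'],s['tcp_rot'],s['width'])
for n in ['scene','side','wrist']:
    im=camera(n); cv2.imwrite(f'pics/{n}0.png',im[:,:,::-1]); p=camera_params(n); print(n,p)
E
```

```text
pics
0.0 [ 0.21753512 -0.61152332  0.229885  ] [-1.25860422e-03  9.85427089e-01  1.70093464e-01 -2.86453166e-04] 0.08509906753475106
scene {'mtx': array([[518.6249654 ,   0.        , 286.48274435],
       [  0.        , 518.6249654 , 208.8106791 ],
       [  0.        ,   0.        ,   1.        ]]), 'extrinsics': array([[-0.43325631,  0.70035042, -0.56727265,  1.39583918],
       [ 0.90109862,  0.34890687, -0.25745926,  0.26372732],
       [ 0.01761362, -0.62271445, -0.7822509 ,  1.42313101],
       [ 0.        ,  0.        ,  0.        ,  1.        ]])}
side {'mtx': array([[441.87919545,   0.        , 280.69219656],
       [  0.        , 441.87919545, 206.37503168],
       [  0.        ,   0.        ,   1.        ]]), 'extrinsics': array([[-9.49211664e-01, -1.66387958e-01,  2.67043564e-01,
         1.87034430e-01],
       [-3.14636904e-01,  5.04429364e-01, -8.04086211e-01,
         7.34384380e-01],
       [-9.14352729e-04, -8.47269771e-01, -5.31162028e-01,
         7.44713231e-01],
       [ 0.00000000e+00,  0.00000000e+00,  0.00000000e+00,
         1.00000000e+00]])}
wrist {'mtx': array([[314.77493666,   0.        , 278.14856937],
       [  0.        , 314.77493666, 213.65593925],
       [  0.        ,   0.        ,   1.        ]]), 'T_tool_cam': array([[-7.76286804e-04, -9.44354827e-01, -3.28927588e-01,
         8.47656756e-02],
       [ 9.99999613e-01, -8.69620483e-04,  1.36637360e-04,
         1.01163573e-03],
       [-4.15076319e-04, -3.28927355e-01,  9.44355136e-01,
        -1.42992588e-01],
       [ 0.00000000e+00,  0.00000000e+00,  0.00000000e+00,
         1.00000000e+00]])}
```

View pics/scene0.png

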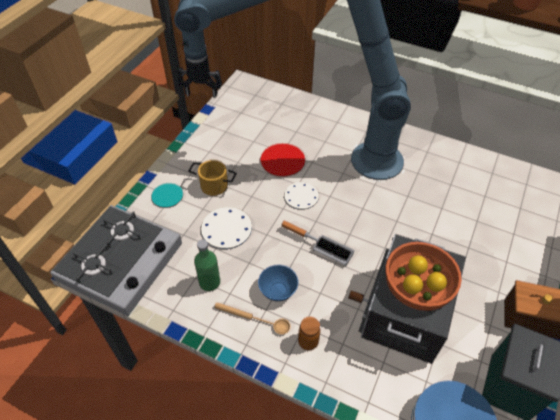

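View pics/side0.png

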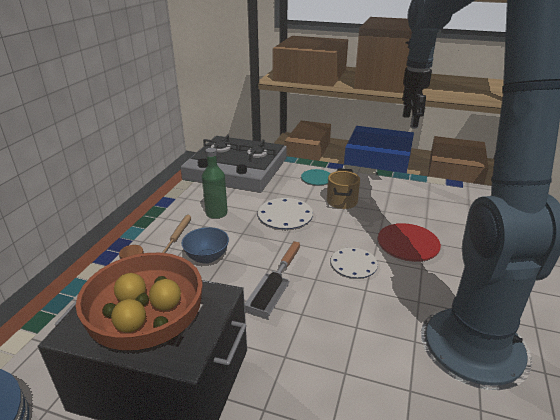

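View pics/wrist0.png

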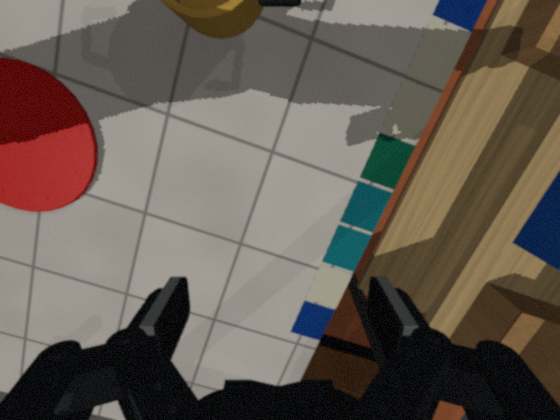

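The scene view shows two white dotted discs, a large one at (226,228) and a small one at (301,196), plus a red one at (283,159) and a turquoise one at (167,195). The larger white one is meant. The scoop runs from (290,228) to (350,250). The brazier is at (415,300), with the knob at (356,296). I'll enlarge these areas to confirm.

```bash
cat > h.py <<'E'
from cell import *
import numpy as np, cv2
from scipy.spatial.transform import Rotation as R
def crop(im,x0,y0,w,h,s,name):
    c=cv2.resize(im[y0:y0+h,x0:x0+w],None,fx=s,fy=s,interpolation=cv2.INTER_CUBIC); cv2.imwrite(name,c)
def ext(n,s=None):
    p=camera_params(n)
    if n!='wrist': return p['mtx'],p['extrinsics']
    T=np.eye(4);q=s['tcp_rot'];T[:3,:3]=R.from_quat([q[1],q[2],q[3],q[0]]).as_matrix();T[:3,3]=s['ee_pos']
    return p['mtx'],T@p['T_tool_cam']
def onz(n,uv,z,s=None):
    K,E=ext(n,s); d=E[:3,:3]@np.linalg.solve(K,[uv[0],uv[1],1.]); o=E[:3,3]
    return o+d*(z-o[2])/d[2]
def proj(n,P,s=None):
    K,E=ext(n,s); P=np.atleast_2d(P); c=(P-E[:3,3])@E[:3,:3]; u=c@K.T; return u[:,:2]/u[:,2:]
E
python3 - <<'E'
from h import *
a=cv2.imread('pics/scene0.png');b=cv2.imread('pics/side0.png')
crop(a,190,170,190,140,4,'pics/c1.png');crop(a,330,220,150,140,4,'pics/c2.png')
crop(b,180,160,210,150,3.8,'pics/c3.png');crop(b,30,220,230,200,3,'pics/c4.png')
E
```

```text
(no output)
```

View pics/c1.png

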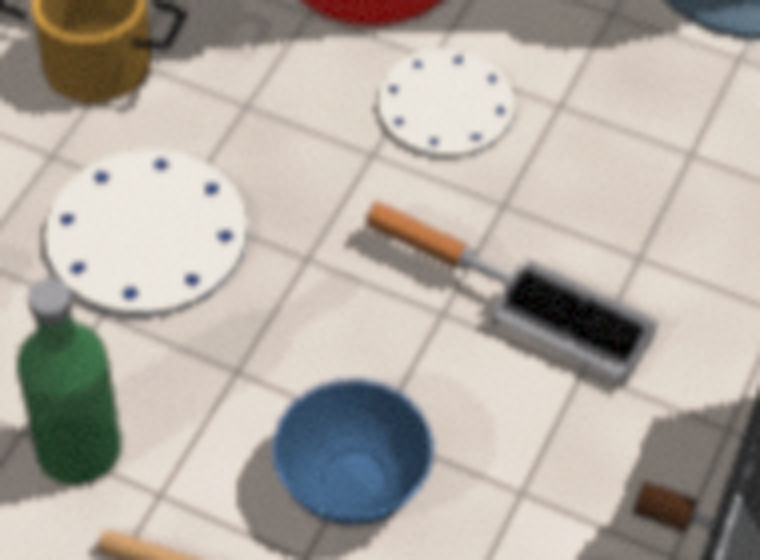

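View pics/c2.png

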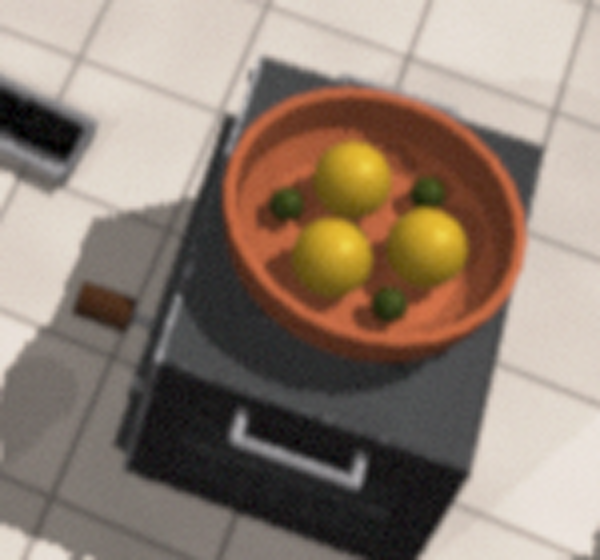

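View pics/c3.png

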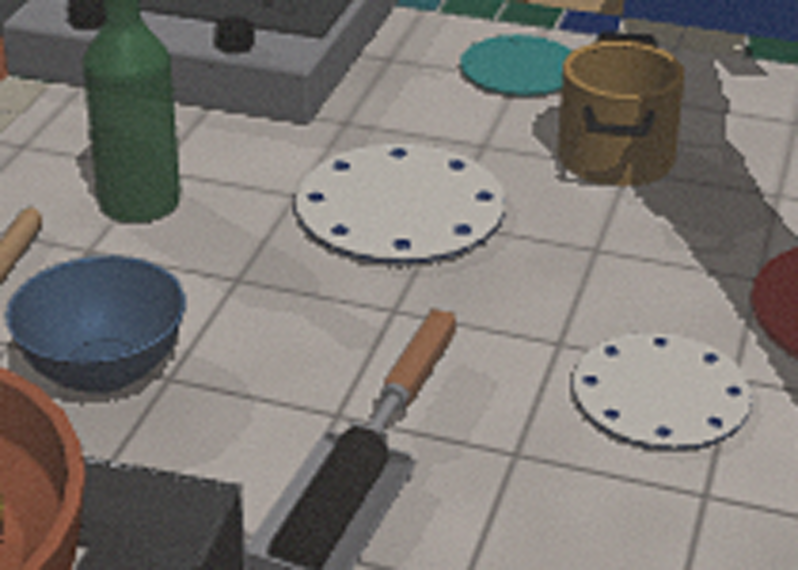

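View pics/c4.png

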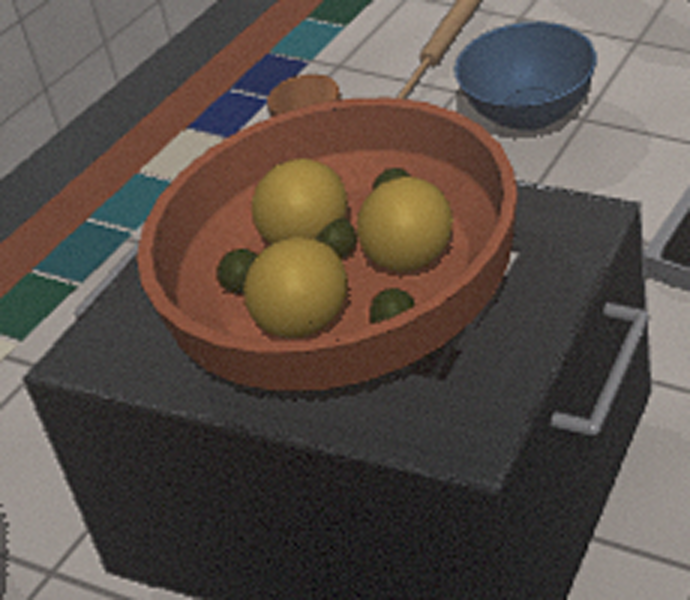

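Run:
```python
from h import *
np.set_printoptions(precision=4,suppress=True)
print('scene top corners');
for p in [(262,60),(540,150),(468,470),(163,367)]:
    print(onz('scene',(330+p[0]/4,220+p[1]/4),.19))
print('side')
for p in [(28,380),(500,490),(640,203)]: print(onz('side',(30+p[0]/3,220+p[1]/3),.19))
print('scoop scene')
for p,z in [((372,207),.038),((463,250),.028),((418,233),.035),((655,328),.02),((625,375),.02),((530,265),.02),((497,310),.02)]: print(p,onz('scene',(190+p[0]/4,170+p[1]/4),z))
print('scoop side')
for p,z in [((445,315),.038),((395,385),.038),]: print(onz('side',(180+p[0]/3.8,160+p[1]/3.8),z))
print('trivets',onz('scene',(190+146/4,170+229/4),.012),onz('side',(180+400/3.8,160+200/3.8),.012))
for p in [(47,228),(247,228),(146,150),(146,304)]: print(onz('scene',(190+p[0]/4,170+p[1]/4),.012))
print('knob', onz('scene',(330+105/4,220+307/4),.135))
```

```text
scene top corners
[0.4474 0.187  0.19  ]
[0.4345 0.39   0.19  ]
[0.6973 0.4067 0.19  ]
[0.7149 0.2067 0.19  ]
side
[0.6953 0.4069 0.19  ]
[0.4298 0.3888 0.19  ]
[0.4428 0.1815 0.19  ]
scoop scene
(372, 207) [ 0.4465 -0.1786  0.038 ]
(463, 250) [ 0.4462 -0.0946  0.028 ]
(418, 233) [ 0.4517 -0.1335  0.035 ]
(655, 328) [0.4425 0.0756 0.02  ]
(625, 375) [0.4954 0.0703 0.02  ]
(530, 265) [ 0.43   -0.0404  0.02  ]
(497, 310) [ 0.4835 -0.0468  0.02  ]
scoop side
[ 0.4433 -0.1755  0.038 ]
[ 0.4528 -0.0913  0.038 ]
trivets [ 0.5345 -0.3474  0.012 ] [ 0.5308 -0.3451  0.012 ]
[ 0.5706 -0.4225  0.012 ]
[ 0.4957 -0.2717  0.012 ]
[ 0.4603 -0.3899  0.012 ]
[ 0.6009 -0.3094  0.012 ]
knob [0.6586 0.1516 0.135 ]
```

```bash
cat >> h.py <<'E'
def quat(x,z):
    z=np.array(z,float);z/=np.linalg.norm(z);x=np.array(x,float);x-=z*(x@z);x/=np.linalg.norm(x)
    q=R.from_matrix(np.c_[x,np.cross(z,x),z]).as_quat(); return [q[3],q[0],q[1],q[2]]
def mat(q): return R.from_quat([q[1],q[2],q[3],q[0]]).as_matrix()
E
python3 - <<'E'
from h import *
np.set_printoptions(precision=2,suppress=True)
for a in (30,45,60):
  c,s=np.cos(np.radians(a)),np.sin(np.radians(a))
  for sg in (1,-1):
    for p in [(.58,.03,.2),(.58,-.02,.22),(.55,-.03,.25)]:
      print(a,sg,p,robot.solve_ik(p,quat([0,sg*c,sg*s],[0,s,-c])))
b=np.radians(4.2);f=np.array([-np.sin(b),np.cos(b),0]);l=np.cross(f,[0,0,1])
for sg in (1,-1):
  print('pick',robot.solve_ik([.45,-.133,.02],quat([0,sg,0],[0,0,-1])))
  for y in (-.15,0.0,.1): print('ins',robot.solve_ik([.59,y,.115],quat(sg*f,[0,0,-1])))
  for d in (-55,-45,45,55):
    t=np.radians(d); z=np.array([np.sin(t),0,-np.cos(t)])
    print('tip',d,robot.solve_ik(np.array([.59,.1,.133])+.019*z,quat(sg*f,z)))
  print('triv',robot.solve_ik([.53,-.45,.03],quat([0,sg,0],[0,0,-1])),robot.solve_ik([.5,-.2,.03],quat([0,sg,0],[0,0,-1])))
E
```

```text
30 1 (0.58, 0.03, 0.2) [ 0.64  0.42 -0.59  1.78 -0.33  1.08  0.25]
30 1 (0.58, -0.02, 0.22) [ 0.73  0.43 -0.62  1.73 -0.3   1.16  0.28]
30 1 (0.55, -0.03, 0.25) [ 0.78  0.35 -0.62  1.76 -0.34  1.21  0.32]
30 -1 (0.58, 0.03, 0.2) [ 0.25  0.36 -0.12  1.8  -0.53  1.13 -2.73]
30 -1 (0.58, -0.02, 0.22) [ 0.29  0.36 -0.07  1.75 -0.52  1.21 -2.68]
30 -1 (0.55, -0.03, 0.25) [ 0.32  0.28 -0.07  1.79 -0.51  1.26 -2.68]
45 1 (0.58, 0.03, 0.2) [ 0.8   0.55 -0.68  1.76 -0.48  1.14  0.42]
45 1 (0.58, -0.02, 0.22) [ 0.87  0.56 -0.68  1.7  -0.45  1.22  0.43]
45 1 (0.55, -0.03, 0.25) [ 0.91  0.47 -0.68  1.74 -0.49  1.28  0.46]
45 -1 (0.58, 0.03, 0.2) [ 0.3   0.45 -0.05  1.79 -0.78  1.26 -2.5 ]
45 -1 (0.58, -0.02, 0.22) [ 0.34  0.46  0.    1.73 -0.75  1.35 -2.48]
45 -1 (0.55, -0.03, 0.25) [ 0.36  0.38  0.01  1.77 -0.74  1.4  -2.48]
60 1 (0.58, 0.03, 0.2) [ 0.88  0.69 -0.71  1.74 -0.62  1.22  0.57]
60 1 (0.58, -0.02, 0.22) [ 0.9   0.68 -0.65  1.68 -0.62  1.33  0.58]
60 1 (0.55, -0.03, 0.25) [ 0.93  0.59 -0.62  1.72 -0.65  1.39  0.6 ]
60 -1 (0.58, 0.03, 0.2) [ 0.33  0.57  0.02  1.77 -0.97  1.44 -2.32]
6
[... 344 characters left out ...]

tip -45 [ 0.11  0.94 -0.49  1.22  0.14  1.82 -0.33]
tip 45 [ 0.76  0.6  -1.24  2.3   1.97  0.74 -1.87]
tip 55 [ 0.75  0.72 -1.24  2.38  2.31  0.96 -2.09]
triv [ 0.82  0.69 -0.24  1.59  0.2   0.88  0.51] [ 0.67  0.49 -0.43  1.98  0.3   0.73  0.06]
pick [-0.85  1.03  1.37  2.2  -1.22  1.11 -1.93]
ins [-0.73  0.97  1.37  1.83 -1.01  1.26 -2.11]
ins [-1.    0.93  1.37  1.88 -0.99  1.23 -2.36]
ins [ 0.66  0.81 -1.25  1.78  0.83  1.2   2.38]
tip -55 None
tip -45 [ 0.36  1.14 -1.04  1.2   0.49  1.93  2.54]
tip 45 [ 0.76  0.6  -1.24  2.3   1.97  0.74  1.27]
tip 55 [ 0.75  0.72 -1.24  2.38  2.31  0.96  1.05]
triv [ 0.46  0.69  0.25  1.61 -0.21  0.87 -2.35] [ 0.24  0.45  0.07  2.   -0.05  0.69 -2.8 ]
```

Run:
```python
from h import *
np.set_printoptions(precision=4,suppress=True)
robot.move_to([.45,-.09,.2],quat([0,1,0],[0,0,-1])); 
s=robot.sense(); im=camera('wrist'); cv2.imwrite('pics/w1.png',im[:,:,::-1]); print(s['t'],s['ee_pos'],s['tcp_rot'])
a=np.radians(68);c,sn=np.cos(a),np.sin(a)
robot.move_to([.59,-.02,.22],quat([0,c,sn],[0,sn,-c]))
s2=robot.sense(); im=camera('wrist'); cv2.imwrite('pics/w2.png',im[:,:,::-1]); print(s2['t'],s2['ee_pos'],s2['tcp_rot'],s2['q'])
import pickle; pickle.dump({'w1':s,'w2':s2},open('s.pkl','wb'))
```

```text
2.2083 [ 0.4501 -0.0917  0.2001] [0.0002 0.7082 0.706  0.    ]
3.0667 [ 0.5895 -0.0197  0.2199] [-0.3959  0.5862  0.5863  0.3948] [ 0.7861  0.7156 -0.4742  1.6469 -0.7783  1.44    0.6964]
```

View pics/w1.png

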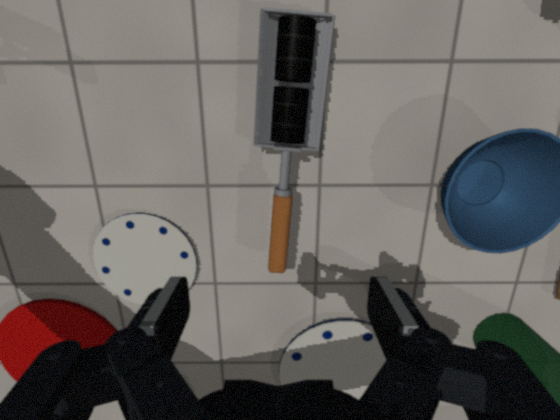

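View pics/w2.png

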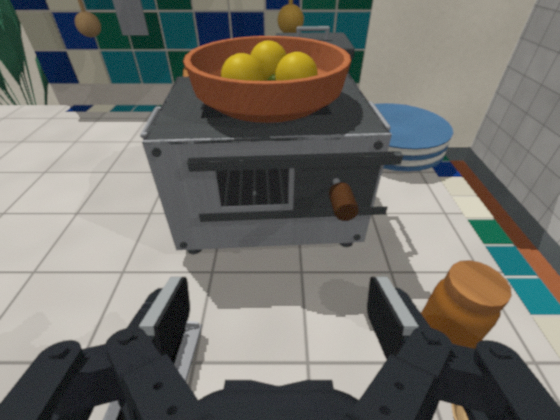

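The first wrist picture shows the scoop from the handle end (277,271) to the nose (297,12). The second shows the front plate, with the slot around (253,187) and the shutter knob at (343,200). I'll enlarge both.

Run:
```python
from h import *
a=cv2.imread('pics/w1.png');b=cv2.imread('pics/w2.png')
crop(a,230,0,120,290,2.05,'pics/c5.png');crop(b,140,120,130,130,6,'pics/c6.png')
crop(a,230,0,120,150,4,'pics/c5a.png');crop(a,230,140,120,140,4.2,'pics/c5b.png')
crop(b,250,120,160,130,5,'pics/c7.png')
```

```text
(no output)
```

View pics/c5a.png

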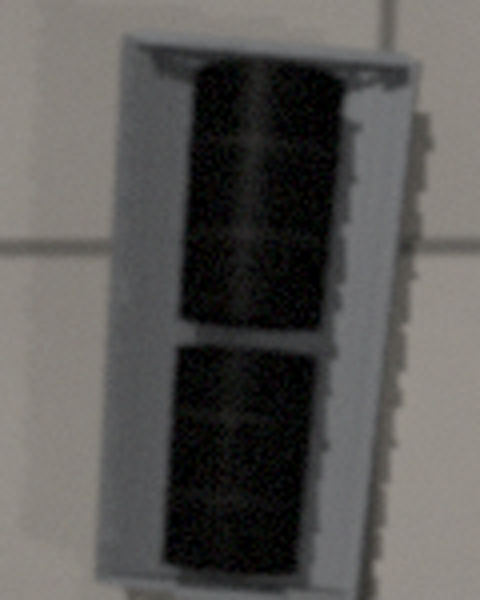

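View pics/c5b.png

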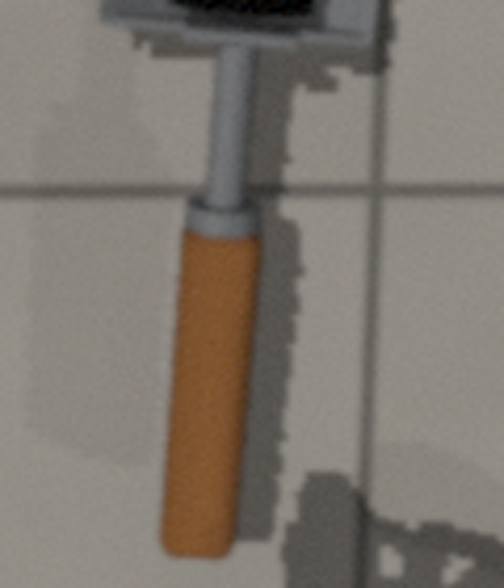

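View pics/c6.png

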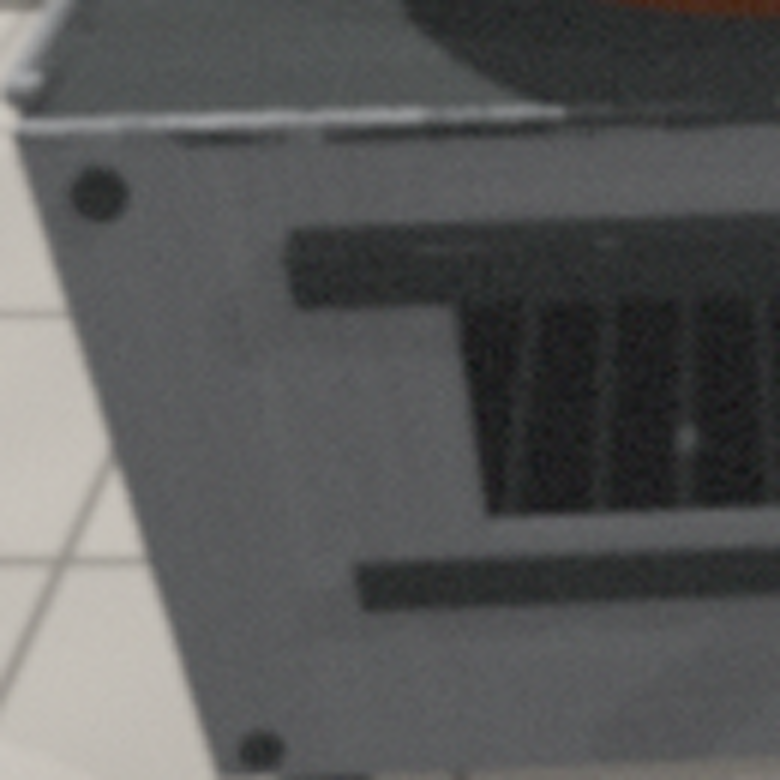

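View pics/c7.png

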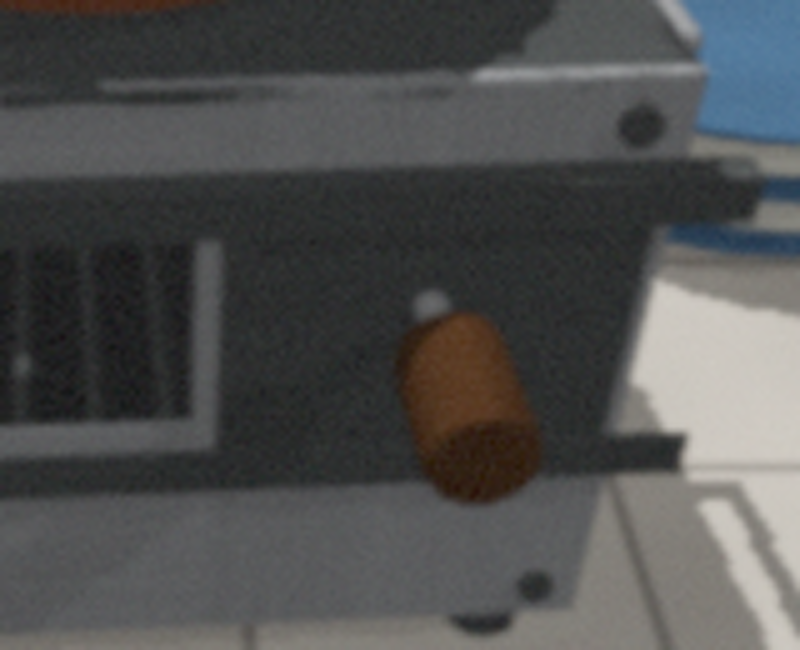

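```bash
cat > fit.py <<'E'
from h import *
import pickle
from scipy.optimize import least_squares
np.set_printoptions(precision=4,suppress=True)
S=pickle.load(open('s.pkl','rb'))
s=S['w2']
def A(p): return (140+p[0]/6,120+p[1]/6)
def B(p): return (250+p[0]/5,120+p[1]/5)
obs=[(A((22,130)),0,.135,.19),(B((705,72)),0,-.135,.19),(A((488,515)),1,.043,.094),(B((197,422)),1,-.043,.094)]
def geo(v): 
    f=np.array([np.cos(v[2]),np.sin(v[2]),0]);l=np.array([-f[1],f[0],0]); return np.array([v[0],v[1],0]),f,l
def res(v):
    o,f,l=geo(v);r=[]
    for uv,k,la,z in obs:
        P=o+l*(la+k*v[3])+[0,0,z]; r+=list(proj('wrist',P,s)[0]-uv)
    P=np.array(o+l*(.043+v[3])+[0,0,.136]); 
    r.append(proj('wrist',P,s)[0][0]-(140+464/6))
    for uv,x,la in [((330+262/4,220+60/4),0,.135),((330+163/4,220+367/4),0,-.135),((330+540/4,220+150/4),.21,.135)]: r+=list(.4*(proj('scene',o+f*x+l*la+[0,0,.19])[0]-uv))
    for uv,x,la in [((39.3,346.7),.21,-.135),((196.7,383.3),.21,.135),((243.3,287.7),0,.135)]: r+=list(.4*(proj('side',o+f*x+l*la+[0,0,.19])[0]-uv))
    return np.array(r)
L=least_squares(res,[.58,.197,np.radians(94.2),0],loss='soft_l1')
o,f,l=geo(L.x)
if __name__=='__main__':
    print('plate origin',L.x, 'yaw',np.degrees(L.x[2])); print(res(L.x))
    slot=o+l*L.x[3]+[0,0,.125]; print('slot',slot)
    k=o-f*.065+[0,0,.135]
    u=B((475,470)); 
    P=least_squares(lambda a: proj('wrist',k+l*a[0]+[0,0,a[1]],s)[0]-u,[0,0]).x; print('knob end lat,dz',P,'rel slot',P[0]-L.x[3])
    # scoop
    s1=S['w1']
    print('handle'); 
    hb=onz('wrist',(230+198/4.2,140+553/4.2),.033,s1); hf=onz('wrist',(230+223/4.2,140+228/4.2),.033,s1); print(hb,hf,np.linalg.norm(hb-hf),np.degrees(np.arctan2(*(hf-hb)[[1,0]])))
    pts=[onz('wrist',(230+a/4,b/4),.02,s1) for a,b in [(125,36),(420,58),(362,597),(98,577)]]
    print(np.array(pts)); nose=(pts[0]+pts[1])/2; rear=(pts[2]+pts[3])/2; print('pan mid',(nose+rear)/2,'len',np.linalg.norm(nose-rear),np.degrees(np.arctan2(*(nose-rear)[[1,0]])), 'w',np.linalg.norm(pts[0]-pts[1]))
E
python3 fit.py
```

```text
plate origin [0.5803 0.1904 1.6392 0.0199] yaw 93.92076343989882
[-1.0974 -0.4088  0.4291 -1.5027  0.3678  1.513  -0.5359 -0.0448  0.1431
 -0.6711 -0.4597 -1.006  -0.4061  0.2093 -0.3076 -1.5204  0.0831 -0.6316
  0.3519 -0.5459 -0.1909]
slot [0.5605 0.1891 0.125 ]
knob end lat,dz [-0.0763 -0.0038] rel slot -0.09611301257395666
handle
[ 0.4491 -0.1838  0.033 ] [ 0.4556 -0.0942  0.033 ] 0.08985214797981377 85.84821573568401
[[ 0.4362  0.0728  0.02  ]
 [ 0.5019  0.0683  0.02  ]
 [ 0.4938 -0.0505  0.02  ]
 [ 0.4269 -0.0453  0.02  ]]
pan mid [0.4647 0.0113 0.02  ] len 0.11876803858229856 85.79214729607021 w 0.06587161073521934
```

```bash
cat >> h.py <<'E'
SLOT=np.array([.5605,.1891,.125]); FY=np.radians(93.92)
def pose(hc,yaw,roll=0,g=-.028,dz=0.0,pitch=0):
    """TCP pose for scoop handle centre hc, scoop yaw, roll>0: top goes left(+lat)"""
    M=R.from_euler('z',yaw)*R.from_euler('y',pitch)*R.from_euler('x',-roll)
    X=M.apply([1,0,0]);Z=M.apply([0,0,-1])
    return np.array(hc)+g*X+(robot.tcp_to_grasp+dz)*Z, quat(X,Z)
def hc_at(d,z=.133,lat=0): 
    """handle centre for pan-middle d beyond slot"""
    f=np.array([np.cos(FY),np.sin(FY),0]); l=np.array([-f[1],f[0],0]); p=SLOT+f*(d-.15)+l*lat; p[2]=z; return p
E
python3 - <<'E'
from h import *
np.set_printoptions(precision=3,suppress=True)
for p in [(378,103),(514,103),(446,103),(446,156)]: print('small triv',onz('scene',(190+p[0]/4,170+p[1]/4),.012))
hc=[.453,-.1386,.030]
for r in (0,20,45): print(r,*[robot.solve_ik(*pose(hc_at(d),FY,np.radians(r))) for d in (-.1,.074)],sep='\n')
p=pose(hc,np.radians(85.8)); print(p, robot.solve_ik(*p))
E
```

```text
small triv [ 0.322 -0.233  0.012]
small triv [ 0.268 -0.125  0.012]
small triv [ 0.295 -0.179  0.012]
small triv [ 0.35  -0.154  0.012]
0
[ 0.263  0.406 -0.219  1.841  0.109  0.906  0.062]
[ 0.071  0.4   -0.349  1.865  0.17   0.906 -0.289]
20
[ 0.348  0.267 -0.259  2.087  0.017  0.452  0.164]
[-0.187  0.231 -0.074  2.128  0.188  0.446 -0.344]
45
[ 1.284  0.551 -1.217  2.319  2.222  0.295 -1.747]
[ 0.835  0.509 -1.23   2.36   2.049  0.598 -1.958]
(array([ 0.451, -0.167,  0.011]), [np.float64(0.0), np.float64(0.7325428987873788), np.float64(0.6807208689589177), np.float64(0.0)]) [ 0.394  0.407 -0.141  2.132  0.098  0.608  0.111]
```

Run:
```python
from h import *
np.set_printoptions(precision=3,suppress=True)
for r in (-15,-30,-38,-42,-45,-48,-52): print(r,robot.solve_ik(*pose(hc_at(.074),FY,np.radians(r))))
hc=[.453,-.1386,.030]; y=np.radians(85.8)
robot.command_gripper(.05)
p,q=pose(np.add(hc,[0,0,.08]),y); robot.move_to(p,q)
p,q=pose(hc,y); robot.move_linear(p,v=.12); 
robot.command_gripper(.01,120)
s=robot.sense(); print(s['t'],s['width'],s['ee_pos'],s['wrist_force'])
robot.move_linear(p+[0,0,.1],v=.15)
s=robot.sense(); print(s['t'],s['width'],s['ee_pos'],s['wrist_force'],s['ft_torque'],s['q'])
cv2.imwrite('pics/side1.png',camera('side')[:,:,::-1]);cv2.imwrite('pics/w3.png',camera('wrist')[:,:,::-1])
b=cv2.imread('pics/side1.png'); crop(b,200,130,200,150,4,'pics/c8.png')
```

```text
-15 [ 0.033  0.54  -0.307  1.674  0.116  1.211 -0.24 ]
-30 [-0.004  0.693 -0.267  1.486  0.076  1.5   -0.214]
-38 [-0.021  0.778 -0.249  1.389  0.057  1.648 -0.206]
-42 [-0.021  0.823 -0.254  1.341  0.054  1.721 -0.21 ]
-45 [-0.021  0.856 -0.257  1.306  0.051  1.775 -0.212]
-48 [-0.022  0.889 -0.259  1.272  0.048  1.829 -0.216]
-52 [-0.023  0.933 -0.262  1.227  0.044  1.899 -0.221]
5.6583 0.017884235380362993 [ 0.451 -0.167  0.012] [-0.333  0.128  2.192]
6.475 0.01762296207257352 [ 0.45  -0.166  0.11 ] [ 0.316  0.372 -2.17 ] [-0.393  0.028  0.04 ] [ 0.501  0.235 -0.255  2.089  0.08   0.828  0.126]
```

View pics/c8.png

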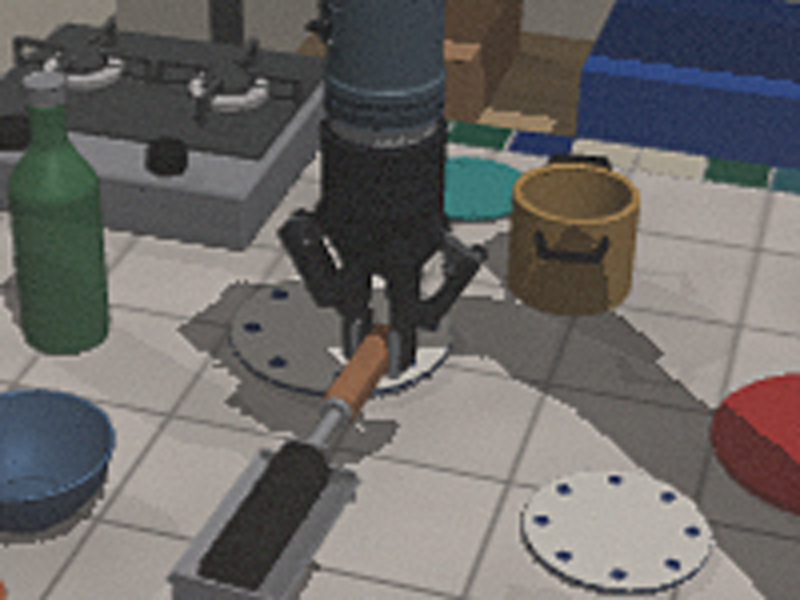

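View pics/w3.png

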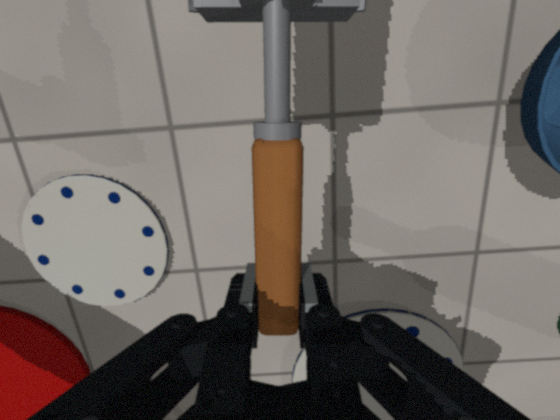

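Run:
```python
from h import *
a=cv2.imread('pics/w3.png'); crop(a,180,0,200,170,4,'pics/c9.png')
np.set_printoptions(precision=1,suppress=True)
K,E=ext('wrist',robot.sense()); T=camera_params('wrist')['T_tool_cam']
# scoop in tool frame: x fwd=x tool, up=-z tool, left = ?
def pr(P,pitch=0,dz=0,g=-.028):
    # P in scoop frame rel handle centre; grasp at (g,0,dz); pitch nose-down about grasp
    P=np.array(P,float)-[g,0,dz]; P=R.from_euler('y',pitch).apply(P)
    t=np.c_[P[:,0],-P[:,1],-P[:,2]]+[0,0,-.019]
    c=(t-T[:3,3])@T[:3,:3]; u=c@K.T; return u[:,:2]/u[:,2:]
for pi in (0,2,4,6):
  print(pi,pr([[90,33,20-28],[90,-33,20-28],[45,10,10],[45,-10,10],[45,0,10],[90,0,5]]/np.array(1000.),np.radians(pi)).tolist())
```

```text
0 [[185.70152769923573, 3.832789233097904], [368.8753377995066, 3.6651888335362823], [249.06296818683109, 136.66330451451927], [305.6603936139348, 136.61840769389553], [277.3609474422433, 136.6408566860349], [277.174033982289, -8.409904397034005]]
2 [[188.8514312012645, 8.238786092410793], [365.7857474178458, 8.077609230874044], [249.65458188367947, 135.1029996347855], [305.09995883031553, 135.0589374820749], [277.3765664542582, 135.08096911781806], [277.21002409750537, -4.608258743663265]]
4 [[191.8177518215006, 12.772988797804732], [362.8768087943046, 12.617874811582405], [250.23192895378014, 133.852108415657], [304.55342172765273, 133.80887719434725], [277.3919996851479, 133.8304933427159], [277.24418876685627, -0.5889870727788049]]
6 [[194.61255557828443, 17.414451705265208], [360.13662722672603, 17.265060856867922], [250.79464188702485, 132.89483975965004], [304.02110681709064, 132.8524333597796], [277.40722566204926, 132.87363707653682], [277.2766362400198, 3.6157676526852467]]
```

View pics/c9.png

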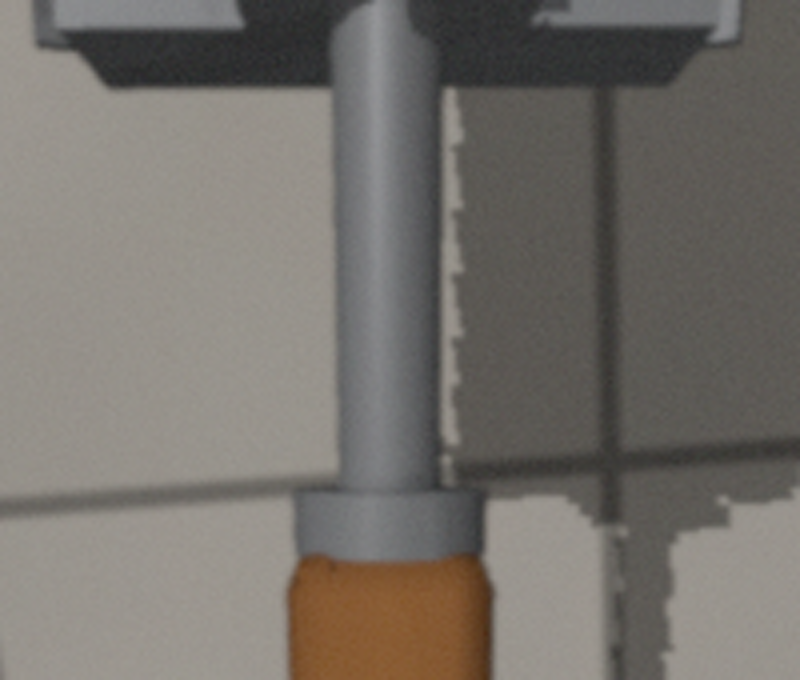

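Run:
```python
from h import *
a=cv2.imread('pics/side1.png'); crop(a,220,200,90,110,6,'pics/c10.png')
np.set_printoptions(precision=1,suppress=True)
s=robot.sense(); M=mat(s['tcp_rot']); 
def W(P,pitch,g=-.0275,dz=0):
    P=np.array(P,float)/1000-[g,0,dz]; P=R.from_euler('y',pitch).apply(P)
    return s['ee_pos']+(np.c_[P[:,0],-P[:,1],-P[:,2]]+[0,0,-.019])@M.T
for pi in (0,2,4): print(pi,proj('side',W([[210,33,-8],[210,-33,-8],[90,33,-8],[90,-33,-8],[45,0,10],[-45,0,10]],np.radians(pi))).round(1).tolist())
```

```text
0 [[268.4, 279.5], [240.4, 271.7], [289.4, 247.4], [263.4, 240.9], [283.6, 227.6], [296.9, 209.1]]
2 [[268.6, 282.4], [240.6, 274.5], [289.5, 248.7], [263.5, 242.3], [283.5, 228.6], [296.8, 208.9]]
4 [[268.8, 285.1], [241.0, 277.3], [289.5, 250.0], [263.7, 243.5], [283.5, 229.5], [296.8, 208.8]]
```

View pics/c10.png

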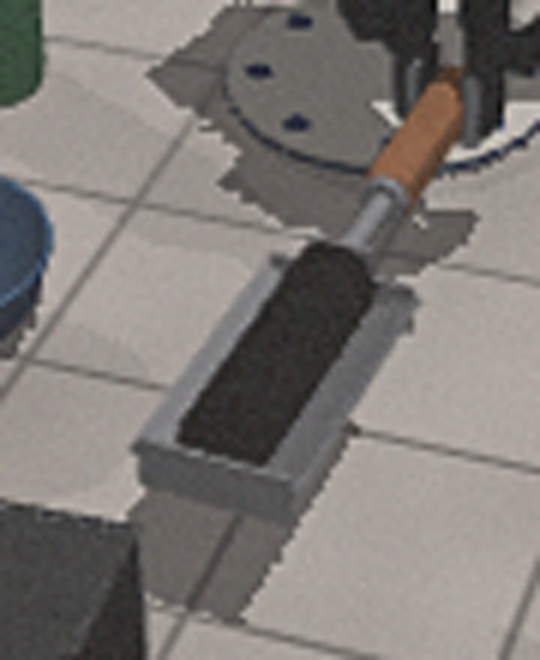

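Run:
```python
from h import *
np.set_printoptions(precision=3,suppress=True)
p,q=pose(hc_at(-.085,.1325),FY,pitch=np.radians(-1.3)); robot.move_linear(p,v=.12,rot=q)
s=robot.sense(); print(s['t'],p,s['ee_pos'],s['q'],s['width'],q,s['tcp_rot'])
for n in ['side','scene','wrist']: cv2.imwrite(f'pics/{n}2.png',camera(n)[:,:,::-1])
a=cv2.imread('pics/scene2.png'); crop(a,290,190,180,140,4.2,'pics/c11.png')
a=cv2.imread('pics/side2.png'); crop(a,160,190,140,130,4.6,'pics/c12.png')
```

```text
8.0417 [ 0.578 -0.073  0.113] [ 0.578 -0.074  0.113] [ 0.331  0.414 -0.316  1.843  0.131  0.91   0.026] 0.01740598632889699 [np.float64(-0.008291363220261474), np.float64(0.6824648557636981), np.float64(0.7308303669859265), np.float64(0.007742650360215731)] [-0.008  0.683  0.73   0.007]
```

View pics/c11.png

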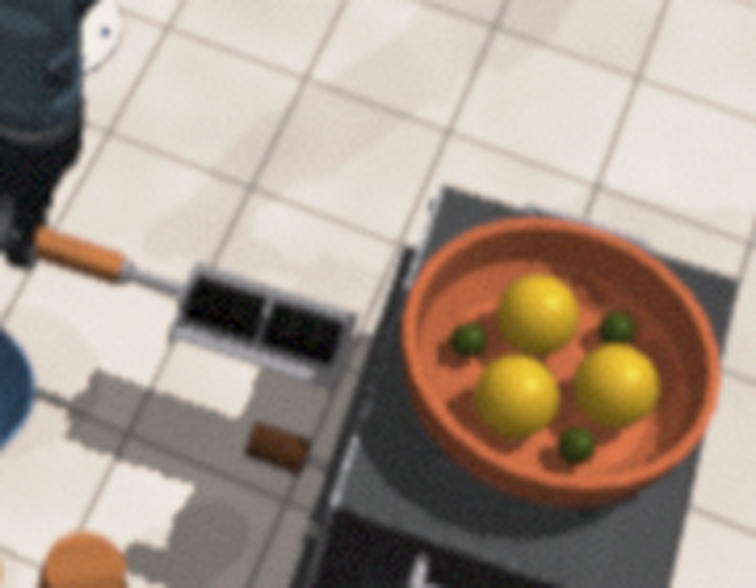

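View pics/wrist2.png

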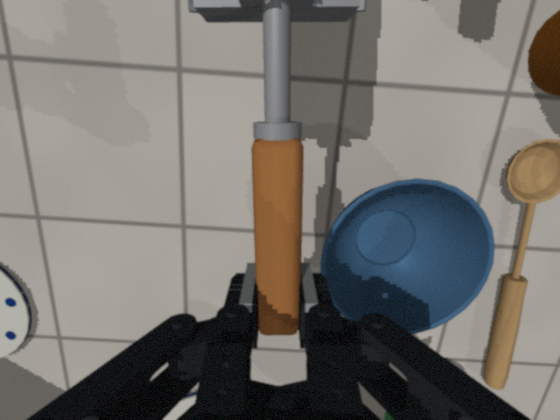

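View pics/c12.png

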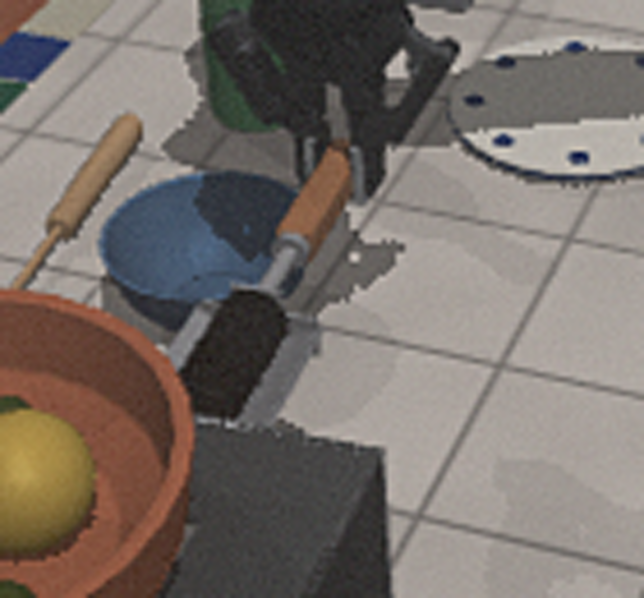

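Run:
```python
from h import *
s=robot.sense(); M=mat(s['tcp_rot'])
def W(P,pitch,g=-.0275,dz=0):
    P=np.array(P,float)/1000-[g,0,dz]; P=R.from_euler('y',pitch).apply(P)
    return s['ee_pos']+(np.c_[P[:,0],-P[:,1],-P[:,2]]+[0,0,-.019])@M.T
for pi in (0,1.3,2.6):
  w=W([[210,33,-8],[210,-33,-8],[90,33,-8],[90,-33,-8]],np.radians(pi)); print(pi,w[:,2].round(4),proj('scene',w).round(1).tolist())
```

```text
0 [0.1295 0.1294 0.1268 0.1268] [[374.6, 263.9], [368.4, 281.9], [335.9, 251.5], [328.8, 268.8]]
1.3 [0.1241 0.124  0.1241 0.1241] [[374.3, 264.9], [368.1, 282.9], [335.8, 251.9], [328.7, 269.3]]
2.6 [0.1187 0.1187 0.1215 0.1214] [[374.0, 265.8], [367.7, 283.8], [335.7, 252.4], [328.6, 269.7]]
```

Run:
```python
from h import *
np.set_printoptions(precision=3,suppress=True)
for d in (-.03,.02,.074):
    p,q=pose(hc_at(d,.1325),FY,pitch=np.radians(-1.3)); robot.move_linear(p,v=.1)
    s=robot.sense(); print(s['t'],s['ee_pos']-p,s['wrist_force'],s['ft_torque'],s['width'])
cv2.imwrite('pics/wrist3.png',camera('wrist')[:,:,::-1]);cv2.imwrite('pics/scene3.png',camera('scene')[:,:,::-1])
print([robot.solve_ik(*pose(hc_at(.074,.1325),FY,np.radians(r))) for r in (-20,-45)])
crop(cv2.imread('pics/scene3.png'),290,190,180,140,4.2,'pics/c13.png')
```

```text
8.8917 [-0.    -0.001 -0.   ] [-0.925 -0.354 -3.207] [-0.457  0.007 -0.033] 0.018148079436493634
9.5417 [ 0.    -0.001 -0.   ] [ 0.809 -0.024 -1.945] [-0.406 -0.067  0.019] 0.017745795322386865
10.2333 [ 0.    -0.001 -0.   ] [-0.446 -0.622 -2.59 ] [-0.41   0.007 -0.044] 0.017890971917944448
[array([ 0.063,  0.599, -0.353,  1.608,  0.133,  1.313, -0.254]), array([ 0.018,  0.865, -0.322,  1.304,  0.086,  1.779, -0.243])]
```

View pics/wrist3.png

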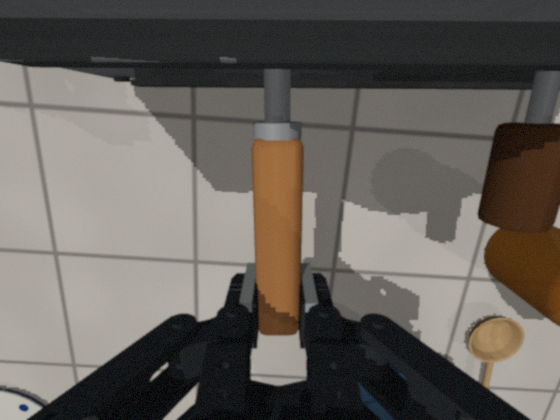

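View pics/c13.png

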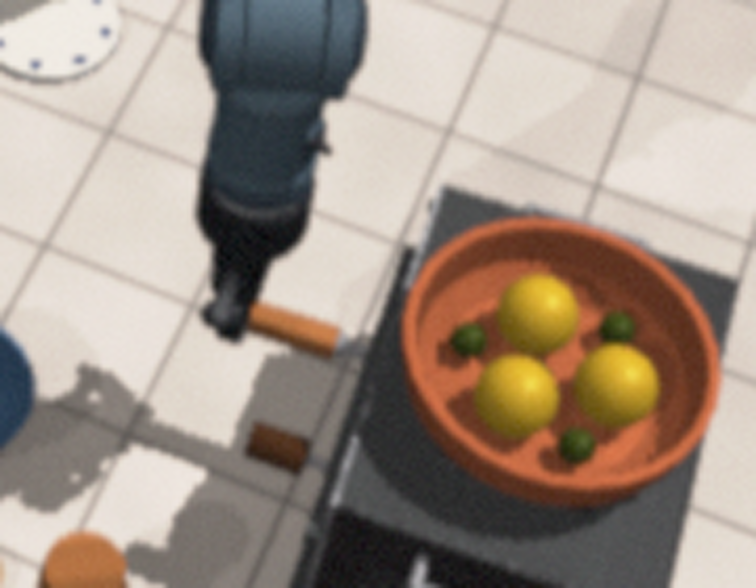

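Run:
```python
from h import *
np.set_printoptions(precision=3,suppress=True)
for r in (0,-12,-24,-36,-47):
    p,q=pose(hc_at(.079,.1325),FY,np.radians(r),pitch=np.radians(-1.3)); robot.move_linear(p,v=.04 if r else .05,rot=q)
    s=robot.sense(); print(r,s['t'],s['ee_pos']-p,s['wrist_force'],s['ft_torque'],s['width'])
robot.sleep(.6)
s=robot.sense(); print(s['t'],s['wrist_force'],s['ft_torque'],s['joint_vel'].max())
cv2.imwrite('pics/wrist4.png',camera('wrist')[:,:,::-1]);cv2.imwrite('pics/scene4.png',camera('scene')[:,:,::-1])
crop(cv2.imread('pics/scene4.png'),290,190,180,140,4.2,'pics/c14.png')
```

```text
0 10.5833 [-0.  0.  0.] [-0.151  0.273 -2.571] [-0.462 -0.057 -0.01 ] 0.017904406197829882
-12 10.9417 [ 0.001 -0.    -0.001] [ 0.398  0.151 -2.96 ] [-0.358 -0.362  0.021] 0.017892779124657258
-24 11.3 [-0.    -0.    -0.001] [-0.149  0.042 -2.787] [-0.339 -0.64   0.013] 0.018085357983507674
-36 11.6583 [-0.001  0.    -0.001] [-0.763  0.454 -2.187] [-0.271 -0.845  0.017] 0.018053936506862496
-47 12.0 [-0.  0. -0.] [-0.812  0.582 -1.947] [-0.17  -1.066 -0.023] 0.01784571547175874
12.6 [-0.435  0.505 -1.798] [-0.169 -1.056  0.005] 0.007022764885860188
```

View pics/wrist4.png

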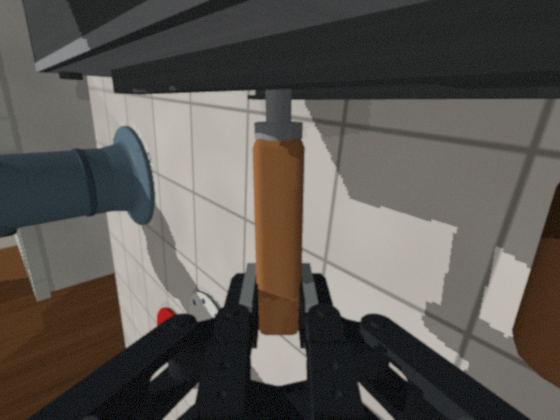

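View pics/c14.png

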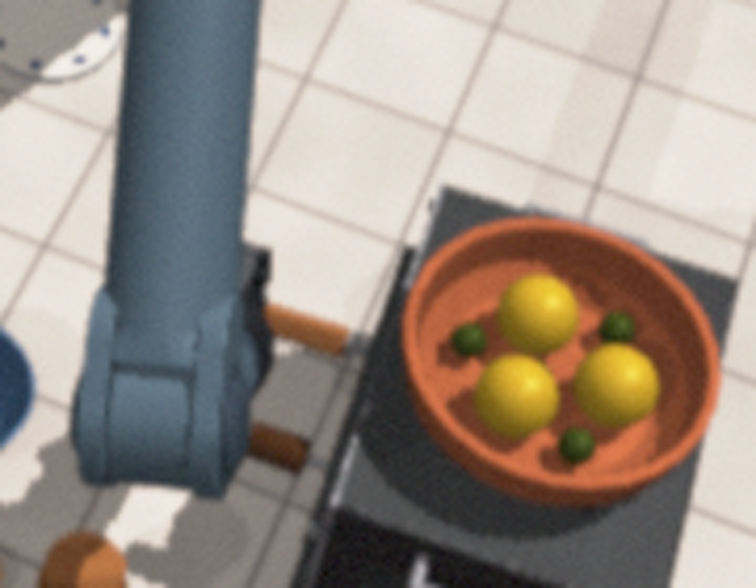

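Run:
```python
from h import *
np.set_printoptions(precision=3,suppress=True)
for r in (-36,-24,-12,0):
    p,q=pose(hc_at(.079,.1325),FY,np.radians(r),pitch=np.radians(-1.3)); robot.move_linear(p,v=.04,rot=q)
robot.sleep(.2)
s=robot.sense(); print(s['t'],s['wrist_force'],s['ft_torque'],s['width'])
for d in (.03,-.10):
    p,q=pose(hc_at(d,.1325),FY,pitch=np.radians(-1.3)); robot.move_linear(p,v=.1,rot=q)
    s=robot.sense(); print(s['t'],s['wrist_force'],s['ft_torque'],s['width'])
for n in ['side','scene','wrist']: cv2.imwrite(f'pics/{n}5.png',camera(n)[:,:,::-1])
crop(cv2.imread('pics/scene5.png'),250,190,200,140,4,'pics/c15.png')
```

```text
14.3167 [ 0.989 -0.38  -1.974] [-0.209 -0.04   0.025] 0.017712575984181075
14.9583 [ 0.177  0.756 -1.725] [-0.22  -0.032  0.028] 0.017894111011389723
16.4083 [ 2.045 -0.487 -1.939] [-0.233 -0.008  0.012] 0.018148834844787756
```

View pics/c15.png

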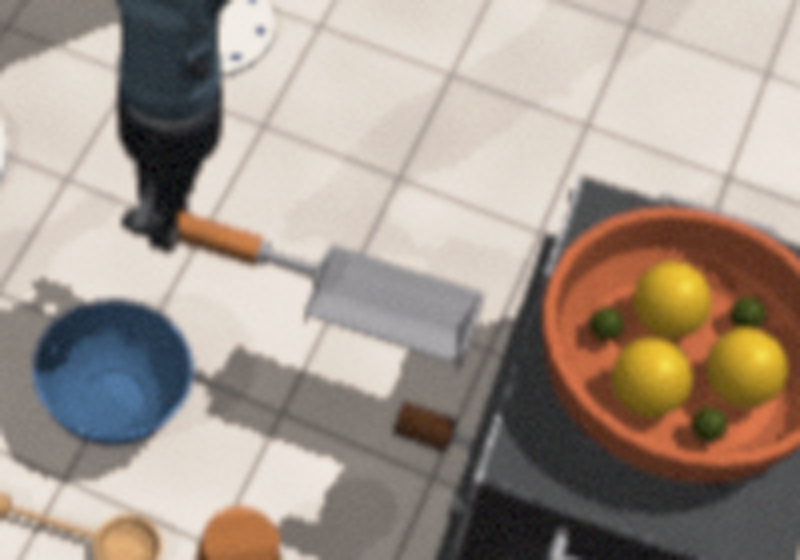

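View pics/wrist5.png

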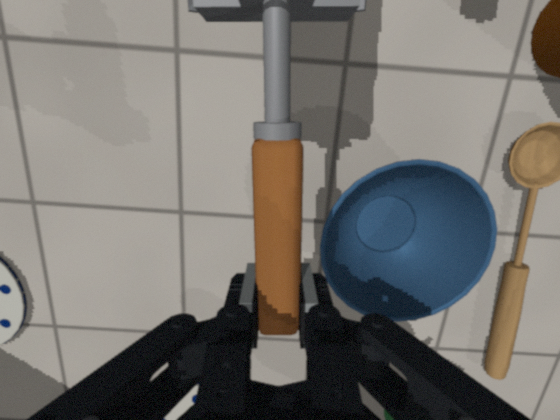

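View pics/side5.png

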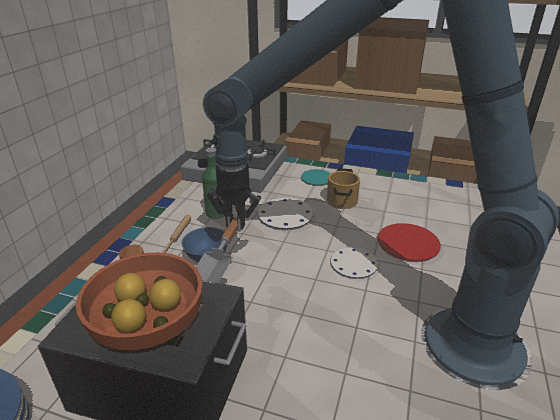

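Run:
```python
from h import *
np.set_printoptions(precision=3,suppress=True)
for n,p,z in [('mortar base',(213,185),.0),('mortar side',(343,199),0),('oil base',(208,283),0),('oil side',(215,212),0),('bowl',(278,285),.03),('hob corner',(180,240),.05)]:
    print(n,onz('side' if 'side' in n else 'scene',p,z))
c=np.array([.532,-.347])
for y in (100,90,70,45,20,0,-20,-40):
    a=np.radians(y);X=np.array([np.cos(a),np.sin(a)]);h=c-.15*X
    q=robot.solve_ik(*pose([*h,.042],a)); print(y,h,h-.028*X,q)
```

```text
mortar base [ 0.383 -0.491  0.   ]
mortar side [ 0.383 -0.5    0.   ]
oil base [ 0.742 -0.296  0.   ]
oil side [ 0.745 -0.298  0.   ]
bowl [ 0.667 -0.088  0.03 ]
hob corner [ 0.668 -0.439  0.05 ]
100 [ 0.558 -0.495] [ 0.563 -0.522] [ 0.798  0.812 -0.161  1.378  0.142  0.963  0.78 ]
90 [ 0.532 -0.497] [ 0.532 -0.525] [ 0.811  0.776 -0.13   1.442  0.113  0.931  0.65 ]
70 [ 0.481 -0.488] [ 0.471 -0.514] [ 0.825  0.694 -0.076  1.59   0.064  0.86   0.376]
45 [ 0.426 -0.453] [ 0.406 -0.473] [ 0.802  0.582 -0.009  1.791  0.007  0.769  0.004]
20 [ 0.391 -0.398] [ 0.365 -0.408] [ 0.715  0.473  0.06   1.983 -0.043  0.687 -0.42 ]
0 [ 0.382 -0.347] [ 0.354 -0.347] [ 0.599  0.401  0.105  2.106 -0.069  0.638 -0.819]
-20 [ 0.391 -0.296] [ 0.365 -0.286] [ 0.449  0.356  0.141  2.181 -0.085  0.61  -1.268]
-40 [ 0.417 -0.251] [ 0.396 -0.233] [ 0.273  0.351  0.187  2.193 -0.112  0.606 -1.728]
```

Run:
```python
from h import *
np.set_printoptions(precision=3,suppress=True)
a=np.radians(96);X=np.array([np.cos(a),np.sin(a)]);h=np.array([.532,-.347])-.15*X
pt=np.radians(-1.3)
p,q=pose([*h,.12],a,pitch=pt); robot.move_linear(p,v=.2,rot=q)
p,q=pose([*h,.055],a,pitch=pt); robot.move_linear(p,v=.12,rot=q)
s=robot.sense(); print(s['t'],s['ee_pos']-p,s['wrist_force'],s['ft_torque'])
for n in ['side','scene','wrist']: cv2.imwrite(f'pics/{n}6.png',camera(n)[:,:,::-1])
crop(cv2.imread('pics/scene6.png'),170,150,150,120,5,'pics/c16.png')
crop(cv2.imread('pics/side6.png'),230,150,130,110,5,'pics/c17.png')
```

```text
19.5833 [ 0. -0.  0.] [-0.271  0.643 -1.771] [-0.244 -0.004  0.013]
```

View pics/c16.png

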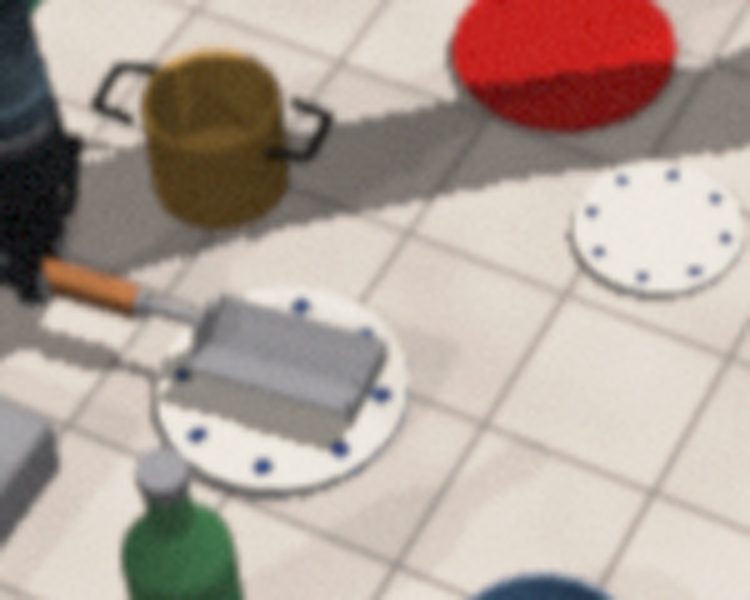

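View pics/c17.png

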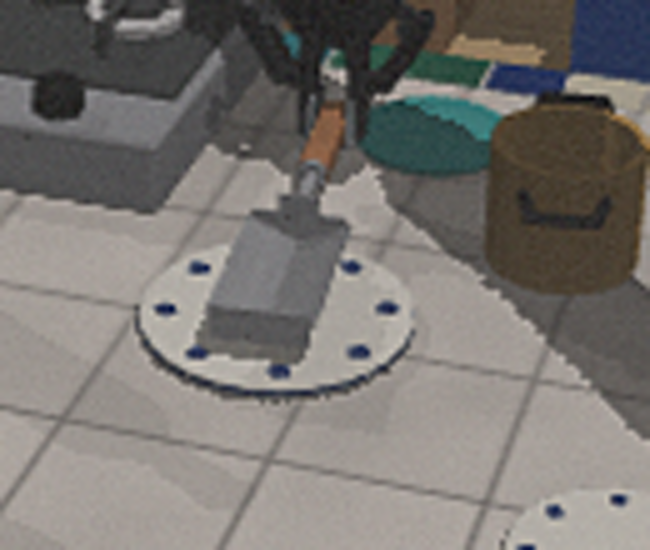

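Run:
```python
from h import *
np.set_printoptions(precision=3,suppress=True)
a=np.radians(96);X=np.array([np.cos(a),np.sin(a)]);h=np.array([.532,-.347])-.15*X
pt=np.radians(-1.3)
for z in (.045,.043,.042,.041):
    p,q=pose([*h,z],a,pitch=pt); robot.move_linear(p,v=.04,rot=q)
    s=robot.sense(); print(z,s['t'],s['wrist_force'],s['ft_torque'])
    if s['wrist_force'][2]>0 or s['ft_torque'][0]>-.1: break
robot.command_gripper(.045); robot.sleep(.2)
for n in ['side','scene','wrist']: cv2.imwrite(f'pics/{n}7.png',camera(n)[:,:,::-1])
crop(cv2.imread('pics/scene7.png'),170,150,150,120,5,'pics/c18.png')
crop(cv2.imread('pics/side7.png'),230,150,130,110,5,'pics/c19.png')
s=robot.sense(); print(s['t'],s['wrist_force'],s['width'])
```

```text
0.045 20.1333 [-1.018  0.277 -1.575] [-0.255 -0.032  0.034]
0.043 20.3833 [-0.59   0.642 -2.407] [-0.262  0.004 -0.041]
0.042 20.6333 [ 0.114  0.63  -0.655] [-0.277 -0.057 -0.001]
0.041 20.8833 [-0.396 -0.227  1.151] [-0.155 -0.009  0.048]
21.6083 [-0.651  0.421  0.426] 0.04509011873166411
```

View pics/c18.png

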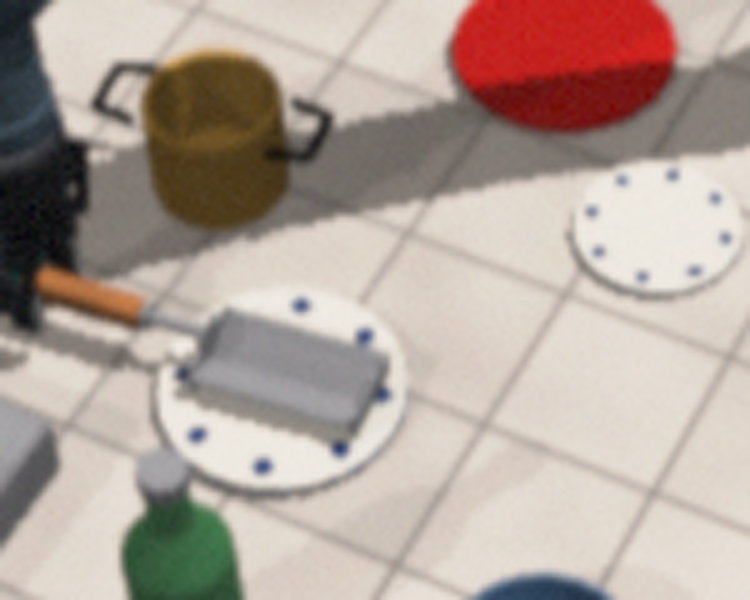

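View pics/c19.png

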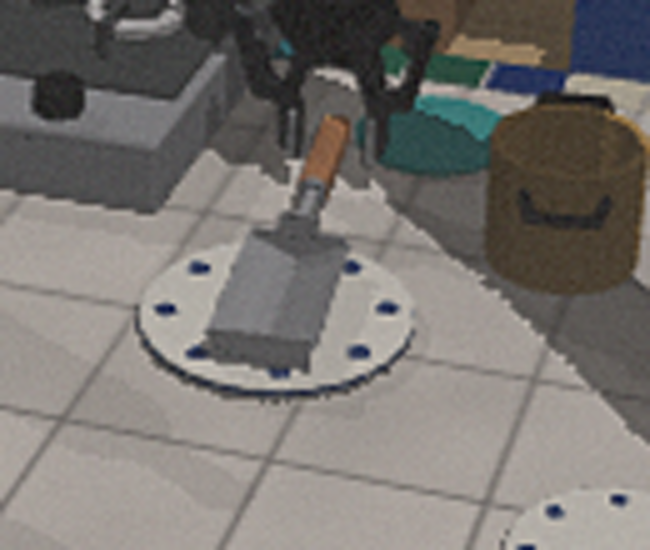

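View pics/wrist7.png

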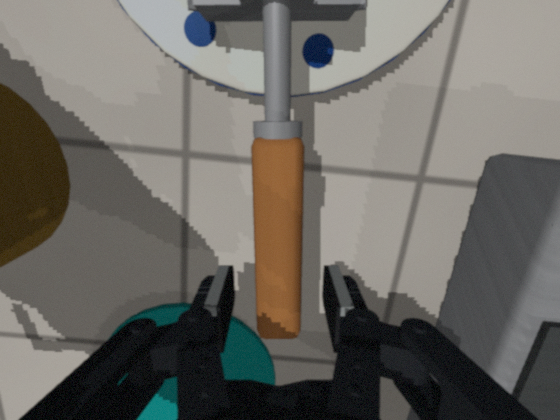

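Run:
```python
from h import *
np.set_printoptions(precision=4,suppress=True)
f=lambda p,z:onz('scene',(170+p[0]/5,150+p[1]/5),z)
g=lambda p,z:onz('side',(230+p[0]/5,150+p[1]/5),z)
P=np.array([f(p,.032) for p in [(227,308),(387,353),(347,432),(183,378)]]);print(P,P.mean(0))
P=np.array([g(p,.032) for p in [(255,235),(350,243),(310,348),(208,335)]]);print(P,P.mean(0))
for F,pts in ((f,[(155,386),(408,386),(301,305),(365,335),(182,373),(198,435),(263,466),(340,449),(382,395)]),(g,[(137,312),(413,315),(199,267),(165,309),(197,352),(280,371),(359,352),(388,308),(351,267)])):
    Q=np.array([F(p,.012) for p in pts]); D=Q[2:,:2]; A=np.c_[2*D,np.ones(len(D))]; x=np.linalg.lstsq(A,(D**2).sum(1),rcond=None)[0]; print('trivet by dots',x[:2],'r',np.sqrt(x[2]+x[:2]@x[:2]))
```

```text
[[ 0.5059 -0.4055  0.032 ]
 [ 0.4913 -0.2898  0.032 ]
 [ 0.5603 -0.2824  0.032 ]
 [ 0.5702 -0.4014  0.032 ]] [ 0.5319 -0.3448  0.032 ]
[[ 0.5619 -0.3975  0.032 ]
 [ 0.5025 -0.4068  0.032 ]
 [ 0.4915 -0.2863  0.032 ]
 [ 0.5522 -0.2807  0.032 ]] [ 0.527  -0.3428  0.032 ]
trivet by dots [ 0.5325 -0.349 ] r 0.06829504985745725
trivet by dots [ 0.5324 -0.3503] r 0.06806870024127913
```

```bash
cat >> h.py <<'E'
KN=np.array([.659,.151,.135]); F=np.array([np.cos(FY),np.sin(FY),0]); L=np.array([-F[1],F[0],0])
def kpose(t,back=0,up=0,a=45):
    c,s=np.cos(np.radians(a)),np.sin(np.radians(a)); Z=F*s-np.array([0,0,c]); X=F*c+np.array([0,0,s])
    return KN+L*t-F*back+[0,0,up]+.019*Z, quat(X,Z)
E
python3 - <<'E'
from h import *
np.set_printoptions(precision=3,suppress=True)
print('jar',onz('scene',(309,340),0))
s=robot.sense(); p=s['ee_pos']; robot.move_linear(p+[0,0,.16],v=.2)
s=robot.sense();print(s['t'],s['q'])
for t in (0,.112,.12): print(robot.solve_ik(*kpose(t)))
print(robot.solve_ik(*kpose(0,.06,.1)))
for n in ['scene','side']: cv2.imwrite(f'pics/{n}8.png',camera(n)[:,:,::-1])
E
```

```text
jar [0.776 0.067 0.   ]
22.5583 [ 0.835  0.652 -0.192  1.305  0.107  1.215  0.747]
[ 0.451  0.737 -0.573  1.626 -0.5    0.982  0.369]
[ 0.555  0.579 -0.607  1.907 -0.602  0.913  0.5  ]
[ 0.562  0.568 -0.61   1.926 -0.61   0.909  0.51 ]
[ 0.503  0.616 -0.533  1.553 -0.522  1.191  0.344]
```

View pics/scene8.png

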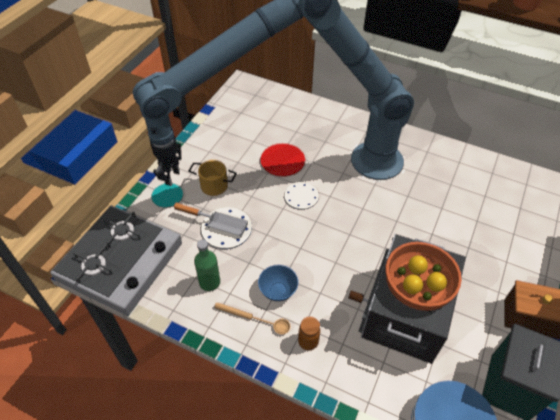

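Run:
```python
from h import *
np.set_printoptions(precision=3,suppress=True)
p,q=kpose(0,.12,.1)
robot.move_to([.5,-.2,.3],quat([0,1,0],[0,0,-1])); robot.move_to(p-[.06,0,0],q); robot.command_gripper(.06)
s=robot.sense();print(s['t'],s['ee_pos'])
import pickle;pickle.dump(s,open('s9.pkl','wb'))
cv2.imwrite('pics/wrist9.png',camera('wrist')[:,:,::-1])
```

```text
25.3083 [0.606 0.044 0.222]
```

View pics/wrist9.png

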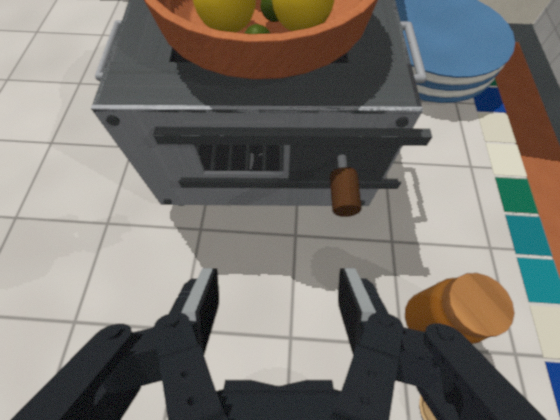

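Run:
```python
from h import *
import pickle; s=pickle.load(open('s9.pkl','rb'))
crop(cv2.imread('pics/wrist9.png'),180,120,190,105,4.2,'pics/c20.png')
for back in (-.02,.02): print(proj('wrist',KN-F*back,s))
```

```text
[[341.23091412 170.53158477]]
[[345.22749283 208.61782256]]
```

View pics/c20.png

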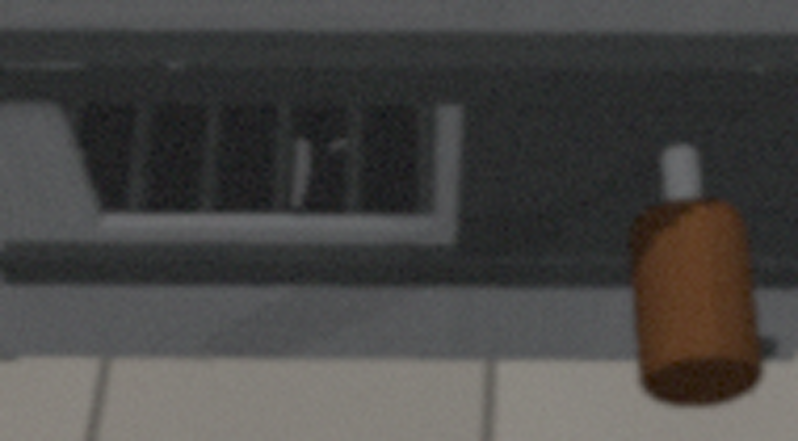

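Run:
```python
from h import *
np.set_printoptions(precision=3,suppress=True)
p,q=kpose(0,.06,.06); robot.move_linear(p,v=.15,rot=q)
p,q=kpose(0,.004,.0); robot.move_linear(p,v=.12)
robot.command_gripper(.034,20)
s=robot.sense();print(s['t'],s['ee_pos']-p,s['wrist_force'],s['width'])
w0=s['wrist_force']
cv2.imwrite('pics/wrist10.png',camera('wrist')[:,:,::-1])
p,q=kpose(.06,.004); robot.move_linear(p,v=.08); s=robot.sense();print(s['t'],s['wrist_force']-w0)
p,q=kpose(.105,.004); robot.move_linear(p,v=.06); s=robot.sense();print(s['t'],s['wrist_force']-w0)
for t in np.arange(.108,.126,.002):
    p,q=kpose(t,.004); robot.move_linear(p,v=.03); s=robot.sense();print(t,s['t'],s['wrist_force']-w0)
    if np.linalg.norm(s['wrist_force']-w0)>9: break
cv2.imwrite('pics/wrist11.png',camera('wrist')[:,:,::-1]);cv2.imwrite('pics/scene11.png',camera('scene')[:,:,::-1])
```

```text
27.3167 [ 0. -0.  0.] [-1.14   0.512 -0.683] 0.033929851942688084
28.2667 [ 1.793 -0.817  0.852]
29.1667 [11.652  3.95  -5.336]
0.108 29.4167 [14.928  6.828 -9.187]
```

View pics/wrist11.png

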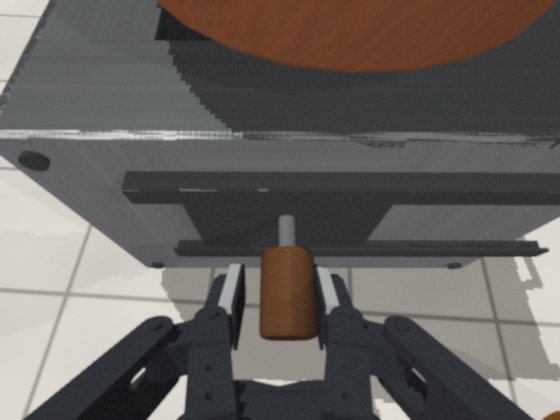

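Run:
```python
from h import *
import pickle; from scipy.optimize import least_squares
s=robot.sense(); s9=pickle.load(open('s9.pkl','rb'))
crop(cv2.imread('pics/wrist11.png'),110,160,300,190,2.6,'pics/c21.png')
def lat(uv,back,s):
    return least_squares(lambda a: proj('wrist',KN+L*a[0]-F*(back)+[0,0,a[1]],s)[0]-uv,[0,0]).x
print(lat((346.9,210.5),.02,s9)); print(lat((287.5,333),.02,s), lat((287.5,250),-.02,s)); print(s['ee_pos'],kpose(.108,.004)[0],s['wrist_force'])
```

```text
[-0.0022374  -0.00376725]
[0.098016   0.00372341] [ 0.09685251 -0.00306463]
[0.5568461  0.15310776 0.12217309] [0.55060766 0.15302969 0.12156497] [14.578693    7.30675623 -9.00465395]
```

View pics/c21.png

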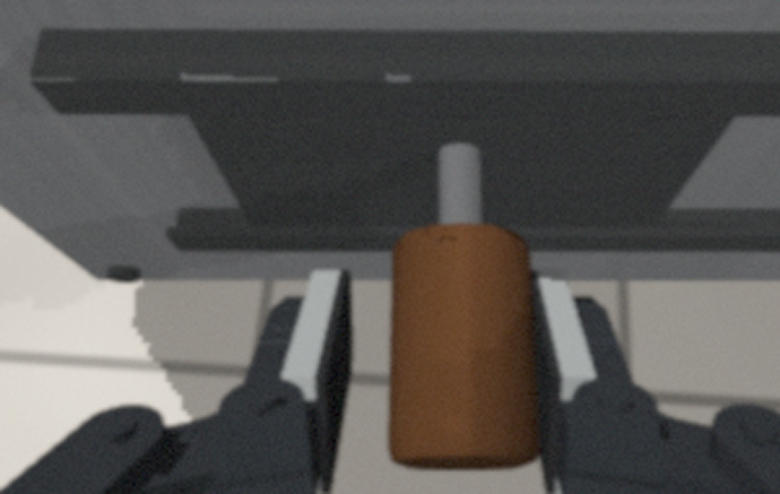

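Run:
```python
from h import *
import pickle; from scipy.optimize import least_squares
s=robot.sense(); s9=pickle.load(open('s9.pkl','rb'))
def lat(uv,back,s):
    return least_squares(lambda a: proj('wrist',KN+L*a[0]-F*(back)+[0,0,a[1]],s)[0]-uv,[0,0]).x
for p in [(190,115),(245,215),(732,117),(668,212)]: print(lat((110+p[0]/2.6,160+p[1]/2.6),-.039,s))
# rail ends now
for p in [(32,78),(180,210)]: print('rail',lat((110+p[0]/2.6,160+p[1]/2.6),-.035,s))
# before: shutter left edge / slot right in s9
for p in [(463,105),(458,243),(440,105),(100,213)]: print('s9',lat((180+p[0]/4.2,120+p[1]/4.2),-.042,s9))
```

```text
[0.14811082 0.01104654]
[ 0.14859277 -0.04290205]
[0.04493503 0.00935364]
[ 0.04348939 -0.04242444]
rail [0.16776173 0.03206291]
rail [ 0.16025507 -0.02863605]
s9 [0.0478316 0.0099047]
s9 [ 0.04707879 -0.04773226]
s9 [0.05298319 0.00990708]
s9 [ 0.13827037 -0.03347464]
```

Run:
```python
from h import *
np.set_printoptions(precision=3,suppress=True)
p,q=kpose(.0985,.004); robot.move_linear(p,v=.04); robot.command_gripper(.06); s=robot.sense();print(s['t'],s['wrist_force'],s['width'])
p,q=kpose(.0985,.09,.08); robot.move_linear(p,v=.15)
robot.move_linear(p+[-.03,-.10,.03],v=.2)
s=robot.sense();print(s['t'],s['wrist_force'])
import pickle;pickle.dump(s,open('s12.pkl','wb'))
for n in ['scene','side','wrist']: cv2.imwrite(f'pics/{n}12.png',camera(n)[:,:,::-1])
```

```text
30.2833 [-0.625  0.047 -0.1  ] 0.06027766204485824
31.9083 [-0.058  0.837  0.724]
```

View pics/wrist12.png

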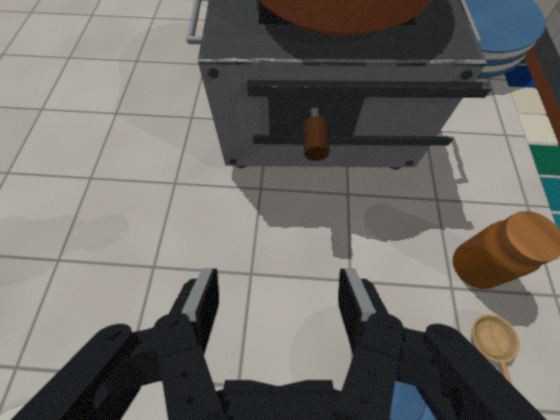

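View pics/scene12.png

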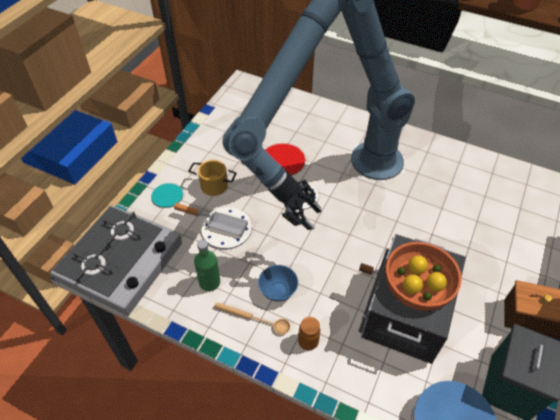

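Run:
```python
from h import *
crop(cv2.imread('pics/wrist12.png'),195,60,300,120,2.6,'pics/c22.png')
a=cv2.imread('pics/scene12.png');crop(a,330,220,150,140,4,'pics/c23.png')
```

```text
(no output)
```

View pics/c22.png

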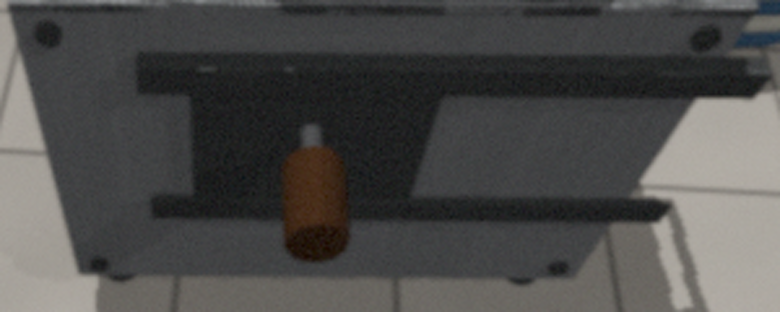

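View pics/c23.png

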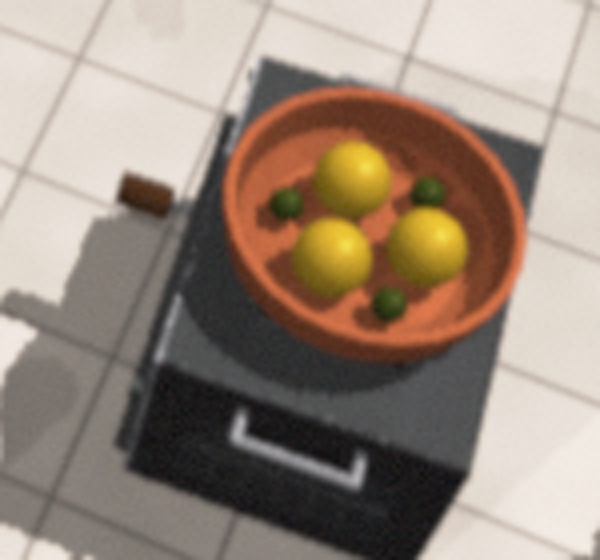

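Run:
```python
from cell import *
print(robot.sense()['t']); print(sign_off())
```

```text
32.0583
the job is handed in; nothing more can be done
None
```

The job is done and handed in at about 32 s of the 72 s allowed.

**Loading:** I gripped the scoop by the rear of its handle, slid the pan level through the slot to about 79 mm past the front plate, and rolled it 47° to tip the logs. I then levelled it and drew it back out. I saw no jump in wrist force on the way in, while tipping or on the way out. The load dropped by about 0.8 N, which matches both logs, and the pan came out visibly empty.

**Scoop:** It stands upright on the large white trivet and has been let go. Its pan is about 5–6 mm off the trivet's centre by camera measurement. I left it there rather than re-grip it.

**Shutter:** I pushed it until it resisted at about 15 N. In the pictures it sits centred on the slot to about 1 mm and covers it fully. It moved only about 101 mm, not the 112 mm given for fully open to shut. I take this to mean it did not start fully open.

**Not confirmed:** I did not see the logs on the grate. The part visible through the slot was empty, so that they are inside rests on the weight change and the empty pan. The other objects looked unmoved in the last pictures, by eye only.

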